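Press a jar lid in a ratchet jar press

TASK

Press down the lid of the jar that stands in the ratchet press: lift the press's table by its knob, click by click, until the sprung pad above bears on the lid with about 10 N (never as much as 16 N), and let go so that the pawl alone holds it there for two seconds. Then press the pawl's paddle, without forcing it, and keep it down until the table has sunk all the way home, and let the paddle spring back; the jar stays standing on the table, and the other things stay where they are.

Things in the scene. Friction and masses are not known exactly. Their poses are not given: they have to be found in the camera images.
- press: the jar press, fixed on the worktop: wooden base 150 mm (x) by 170 mm (y), two aluminium uprights 272 mm high at its y = +66 mm, a head reaching from them over the jar. Origin: on the worktop, on the vertical axis of table, jar and pad. z up; -x: the lifting knob's side; +y: the side of the uprights and, beyond them, of the pawl's paddle. Offsets below are along these axes
- head: the press's fixed head, origin 262 mm above the worktop on the jar's axis. A set screw through it (knob on top, up to 348 mm high) carries a sprung rubber pad 44 mm across. How far the screw is turned down varies and is not reported: the pad's underside hangs anywhere from 156 to 196 mm above the worktop (jar lid at home: 134 mm). The pad gives 1 mm per N, 29 mm at most
- table (a joint): height of the sliding table (with its knob and toothed rail) over home, m: 0 to 0.090. The pawl holds it at 4.5, 10.5, 16.5 ... mm (pitch 6 mm): let go, it sinks to the last of these it passed, up to 6 mm, and the pad's force drops by up to 6 N. Rising takes 1 to 4 N of ripple at the teeth, the weight of table and jar (about 5 N, varies) and 60 N per m/s of damping. Freed, it sinks at about 75 mm/s
- table_top (a point): centre of the round table's top (84 mm across), 34 mm above the worktop when home; the jar stands here
- knob (a point): middle of the lifting knob's upright round steel stem, at the press's x = -110 mm, y = 0, 65 mm above the worktop when the table is home; rises with it. Stem 14 mm across, free from 33 mm below this point (flat tongue) to 19 mm above it, where a black round cap, 30 mm across and 14 mm thick, overhangs: fingers closed on the stem can lift under the cap
- paddle (a point): centre of the top face of the pawl's black ribbed paddle, at the press's x = -30 mm, y = 168 mm, 88 mm above the worktop at rest. The paddle is 64 mm long in x (24 mm to the -x side of this point, 40 mm to the other), 26 mm wide in y, 7 mm thick, nothing below it. Pressed straight down it moves 22 mm to its hard stop
- pawl (a joint): turn of the pawl, rad: 0 sprung in against the rail, 0.25 at its hard stop. The paddle's centre lies 89 mm from the pivot, so 10 mm down is about 0.11 rad; from about 0.08 rad the nose is clear of the teeth and the table sinks. Takes 1 to 5 N, more the harder the pad presses. Springs back when let go, and catches the table again if let go too soon
- jar_mid (a point): the jar on the press: glass with a round screw lid, 66 mm across, 100 mm high, loose on the table; this point is on its axis 50 mm above its underside, z along the axis
- garlic: bulb of garlic, 60 mm, beside the press; leave it alone
- honey: squat glass jar with a dark lid, 68 mm wide and 84 mm high, near the press behind the paddle; leave it alone
- mug: white mug, 94 mm high; leave it alone
- tin: food tin, 75 mm across, 110 mm high; leave it alone
- lemon: lemon on the wooden chopping board; leave it alone
- spice: small spice jar, 45 mm across, 106 mm high; leave it alone
- jar: the same jar, origin at the centre of its underside
Things that resemble listed ones, but are neither listed nor needed, are in the scene too. What is shaped like the jar but red is not meant.

How it is judged:
On the way:
1. the pad bears on the jar's lid with more than 3 N, and nothing of the robot touches the table or the jar, so that the pawl alone holds the table up, for a second and a half (contact force between jar and head above 3 N and value of joint table above 0.01 m and contact force between each of the arm, the fingers and table below 0.1 N and contact force between each of the arm, the fingers and jar below 0.1 N and contact force between the fingers and pawl below 0.1 N), for 1.5 s.
At the end, for the whole second after the job is handed in: the table is home (within 3 mm), the pawl has sprung back (under 0.06 rad), and the jar stands at rest and upright (within 0.08 rad) on the table, within 15 mm of its centre (value of joint table below 0.003 m and value of joint pawl below 0.06 rad and angle between jar_mid's own z axis and vertical below 0.08 rad and horizontal distance between jar_mid and table_top below 0.015 m and z of jar_mid in the frame of table_top between 0.044 and 0.056 m and linear speed of jar below 0.02 m/s); the robot touches nothing.
It fails at once if the pad presses the lid with more than 16 N (contact force between jar and head above 16 N).
It fails at once if the paddle is forced: pressed with more than 22 N (contact force between any of the fingers, the arm and pawl above 22 N).
It fails at once if one of the other things is moved by more than 20 mm (distance of any of garlic, honey, mug, tin, lemon, spice from where it was at the start of the episode above 0.02 m).
It also fails if it takes over 58 s, if anything falls off the work surface, if the arm or the gripper's body presses on something with over 40 N, if the wrist force passes 120 N, or if a joint passes its speed limit or range.

ROBOT

A 6-joint arm with a two-finger parallel gripper is mounted at the origin on a cart in front of the work surface, level with it; the furniture and walls round the work are solid. World frame = base frame: x ahead of the robot, y to its left, z up, the work surface at z = 0. Lengths are in m, angles in rad, forces in N, time in s.
With the tool pointing down it reaches from about 0.275 to 0.85 m from the base axis. Payload 5.2 kg.
Tool frame: the origin (TCP) lies midway between the tips of the shut fingers; the grasp point (between the pads) lies arm.grip_depth behind it (arm.grip_depth is the distance from the TCP to the grasp point, in m); z points along the fingers, y is the line along which they close (so a half turn about z gives the same grasp; the last joint's range is limited). The gripper opens to 85 mm and grips with 20 to 120 N. Pads are 22 mm wide; open, the fingers measure 114 mm over their backs; the gripper's body (76 mm by 85 mm) begins 54 mm behind the grasp point. The pads swing forward as they close: fully open they stand 13 mm farther back than shut.
Start: joints at [-1.352, 0.259, 1.535, -0, 1.348, -0.203], TCP at [0.225, -0.502, 0.231] pointing down, gripper open.
Joint ranges: [-3.14, 3.14], [-0.91, 2.08], [0.19, 2.58], [-1.22, 4.36], [0.22, 2.71], [-3.12, 3.12]. Speed limits (rad/s): [2.57, 2.57, 3.14, 3.14, 3.14, 3.14].

INTERFACE

Orientations are given as a unit quaternion [w, x, y, z].
In Python, from bench import arm, vision gives the robot as it stands. The module is installed in compiled form; this text tells all that it offers.
- The arm moves only by the tool drive_tool, never from a script. Its argument "deltas" is a list of rows, each a list of 3 entries, a list of its own where there are three numbers: the turn, a rotation vector about the tool's x, y, z as a fraction of full scale, then the shift along the tool's x, y, z as a fraction of full scale, then the opening, from 0 (shut) to 1 (fully open). In form: [[[rx, ry, rz], [tx, ty, tz], jaw], ...]. A call has exactly 10 rows; each row shifts and turns the commanded pose from where the row before left it, along the tool's axes as they then stand; what a row does not reach is not made up. Full scale, the value 1, is 50 mm for a shift and 0.12 rad for a turn. A row lasts 1/10 s, in which the tool goes at most 50 mm and 8.59 degrees, less where a joint would pass 70% of its speed; a pose out of reach is approached as far as the arm can. A call with a number of a shift or a turn outside -1 to 1 is refused whole. A call with a gripper value outside its range is refused whole. The fingers move at their own pace and stop on an object; the grip force is fixed at half the most. Time passes only in rows, so rows that do not move let the fingers close, or fill a call up. It gives the time, the measured TCP pose, the force, the opening and the grip force at its end, in the units of the state.
- arm.read_state(): the state, without advancing time (a new reading comes with each control period).
- vision.capture(name): name is "scene" or "top" or "wrist"; returns the picture (400x640x3 uint8, red, green, blue); there is no depth.
- vision.camera_info(name): a dict with "camera_matrix" (3x3 intrinsics, pixels), "position" and "orientation" of the camera in the world; the wrist camera has in their place "T_tool_cam" (4x4, takes a point from camera to tool coordinates, whose origin is the TCP and whose axes are the flange's). Camera axes: x right, y down, z forward; pixel columns grow to the right and rows downward; lengths in m; the calibration is good to about 2 mm. The wrist camera is an equidistant fisheye: a pixel r from the principal point sees the ray r / f radians off the axis. A picture is of the moment at which its call begins: read the wrist's pose just before it. camera_info takes no time and is no camera call.
- arm.finish_job(): hands the job in; it is judged then, once.
The state is a dict: "time_s": time; "qpos": joint angles; "dq": joint speeds; "joint_torque": joint torques, N m; "position": TCP position; "ee_rot": TCP orientation; "force": force on the tool from outside, world axes, zero at the start; "moment": the same for the moment, N m; "width": finger opening in m; "finger_force": force on a finger pad.
Only numpy, scipy, OpenCV 4.12 (cv2) and the standard library are available. Lean on these libraries where they do the work, as an engineer would, in place of code of your own. Each camera call takes 0.05 s, during which the arm holds its last target. There are 200 camera calls.

## Working session

There is one attempt and no reset: what is moved stays moved. The work goes in short steps, Python scripts to look and compute and a tool call to move; the robot and the scene stay as the last step left them, time stands still between calls to the robot, and variables do not carry over. Pictures are saved under pics/ and viewed, at most 10 in all, crops included, and the job is handed in when it is done.

Besides the shell and the picture viewer there is one more tool, called after "Emit:" as name(argument=value, ...) on one line, values as JSON. drive_tool: Moves the arm, as the interface text tells. Its arguments: {"type":"object","properties":{"deltas":{"type":"array"}},"required":["deltas"]}

```bash
mkdir -p pics
python3 - <<'E'
from bench import arm, vision
import cv2
s=arm.read_state();print({k:s[k] for k in("time_s","position","ee_rot","width","force")},arm.grip_depth)
for n in("scene","top"):
    im=vision.capture(n);cv2.imwrite(f"pics/{n}0.png",im[:,:,::-1])
    print(n,vision.camera_info(n))
print(vision.camera_info("wrist"))
E
```

```text
{'time_s': 0.0, 'position': array([ 0.22506869, -0.50123962,  0.23047721]), 'ee_rot': array([-9.22594003e-04,  9.77846947e-01,  2.09319129e-01, -1.19016452e-05]), 'width': 0.08563678808835157, 'force': array([0.46715852, 0.36597051, 0.11379189])} 0.0187
scene {'camera_matrix': array([[489.58258954,   0.        , 310.11629679],
       [  0.        , 489.58258954, 204.53981241],
       [  0.        ,   0.        ,   1.        ]]), 'position': array([-0.48865447, -0.580913  ,  1.23674199]), 'orientation': array([-0.35481486,  0.80032939, -0.44129667,  0.19706985])}
top {'camera_matrix': array([[511.81558759,   0.        , 316.83132107],
       [  0.        , 511.81558759, 201.58153826],
       [  0.        ,   0.        ,   1.        ]]), 'position': array([-0.5409788 ,  0.03617657,  1.47741844]), 'orientation': array([ 0.23617862, -0.65969479,  0.67239994, -0.23853879])}
{'camera_matrix': array([[309.70691629,   0.        , 328.13799777],
       [  0.        , 309.70691629, 199.53061541],
       [  0.        ,   0.        ,   1.        ]]), 'T_tool_cam': array([[ 1.85076338e-04, -9.44561330e-01, -3.28334981e-01,
         8.49659458e-02],
       [ 9.99999535e-01,  4.85606107e-04, -8.33321193e-04,
         7.92530569e-04],
       [ 9.46564446e-04, -3.28334674e-01,  9.44560981e-01,
        -1.42635069e-01],
       [ 0.00000000e+00,  0.00000000e+00,  0.00000000e+00,
         1.00000000e+00]])}
```

View pics/scene0.png

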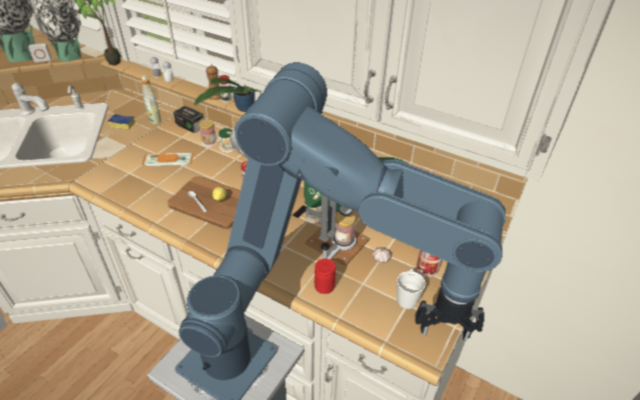

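View pics/top0.png

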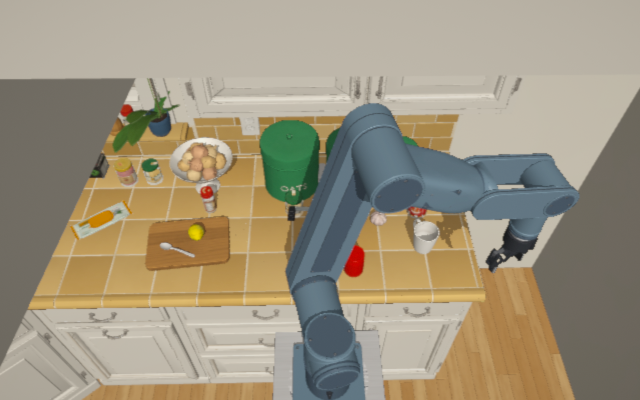

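The press is at about (335,235) in the scene view, partly hidden by the arm. In the top view the black paddle shows at (291,213), and the red decoy jar is at (325,277) in the scene view. I'll enlarge the press region.

Run:
```python
from bench import arm, vision
import cv2,numpy as np
a=cv2.imread("pics/scene0.png")[160:300,270:410];b=cv2.imread("pics/top0.png")[170:290,260:400]
a=cv2.resize(a,(560,560),interpolation=cv2.INTER_CUBIC)
cv2.imwrite("pics/cropA.png",a)
w=vision.capture("wrist");cv2.imwrite("pics/w0.png",w[:,:,::-1])
```

```text
(no output)
```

View pics/cropA.png

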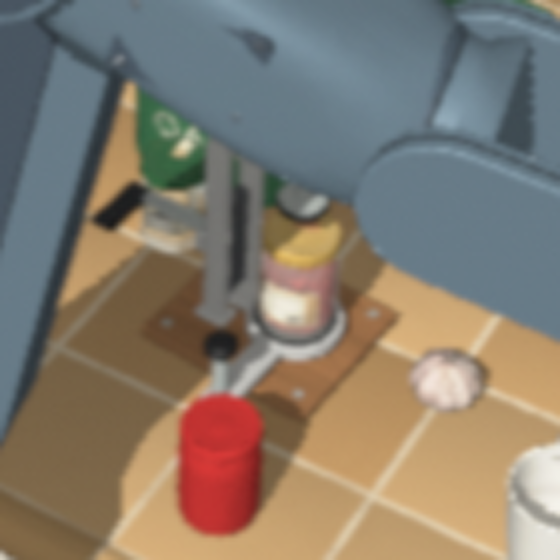

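```bash
cat > h.py <<'E'
import numpy as np
from scipy.spatial.transform import Rotation as R
from bench import arm, vision
def q(o): return R.from_quat(np.r_[o[1:],o[0]])
def ray(n,u,v,z):
    c=vision.camera_info(n);K=c["camera_matrix"]
    d=q(c["orientation"]).apply(np.linalg.inv(K)@[u,v,1]);p=c["position"]
    return (p+d*(z-p[2])/d[2])[:3]
def wray(u,v,z,s):
    c=vision.camera_info("wrist");K=c["camera_matrix"];T=c["T_tool_cam"]
    x=np.array([u-K[0,2],v-K[1,2]]);r=np.hypot(*x);th=r/K[0,0]
    d=np.r_[x/r*np.sin(th),np.cos(th)]
    Q=q(s["ee_rot"]);p=s["position"]+Q.apply(T[:3,3]);d=Q.apply(T[:3,:3]@d)
    return p+d*(z-p[2])/d[2]
E
python3 - <<'E'
from h import *
np.set_printoptions(precision=4,suppress=True)
C=lambda x,y:(270+x/4,160+y/4)
for n,x,y,z in[("knob",221,343,.098),("paddle",120,206,.088),("base f",305,408,.02),("base l",143,322,.02),("base r",398,318,.02),("table",297,328,.034),("redtop",222,420,.12),("redbot",218,510,0),("garlic",447,378,.03),("mugL",540,470,.09)]:
    print(n,ray("scene",*C(x,y),z))
print("pad top",ray("top",291,213,.088), "redbot top",ray("top",353,270,0),ray("top",355,255,.12))
s=arm.read_state();print(q(s["ee_rot"]).as_matrix())
E
```

```text
knob [ 0.4395 -0.0563  0.098 ]
paddle [0.5393 0.1045 0.088 ]
base f [ 0.4775 -0.1159  0.02  ]
base l [0.4884 0.0487 0.02  ]
base r [ 0.6095 -0.1338  0.02  ]
table [ 0.5408 -0.0722  0.034 ]
redtop [ 0.3545 -0.1074  0.12  ]
redbot [ 0.363  -0.1019  0.    ]
garlic [ 0.5609 -0.203   0.03  ]
mugL [ 0.4624 -0.3216  0.09  ]
pad top [0.5443 0.1095 0.088 ] redbot top [ 0.3659 -0.0974  0.    ] [ 0.3472 -0.0963  0.12  ]
[[ 0.9124  0.4094 -0.0003]
 [ 0.4094 -0.9124  0.0014]
 [ 0.0003 -0.0014 -1.    ]]
```

View pics/w0.png

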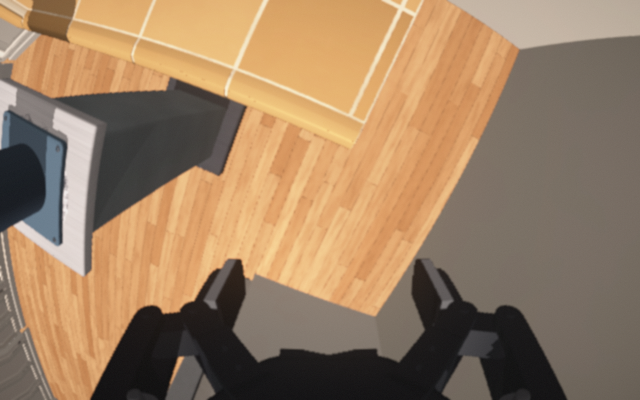

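The press frame fits a yaw of about -6.5° with the jar axis near (0.549,-0.069). The wrist view shows only floor. I'll swing to a spot on the robot's side of the knob, then turn the camera so it faces the press.

Emit:
drive_tool(deltas=[[[0, 0, 0], [0.61, -0.7, -0.04], 1], [[0, 0, 0], [0.61, -0.7, -0.04], 1], [[0, 0, 0], [0.61, -0.7, -0.04], 1], [[0, 0, 0], [0.61, -0.7, -0.04], 1], [[0, 0, 0], [0.61, -0.7, -0.04], 1], [[0, 0, 0], [0.61, -0.7, -0.04], 1], [[0, 0, 0], [0.61, -0.7, -0.04], 1], [[0, 0, 0], [0.61, -0.7, -0.04], 1], [[0, 0, 0], [0.61, -0.7, -0.04], 1], [[0, 0, 0], [0.61, -0.7, -0.04], 1]])

```text
time_s: 1.15
position: [0.3602, -0.0558, 0.2515]
ee_rot: [0.0, 0.978, 0.209, 0.0]
force: [1.2, 0.1, -0.6]
width: 0.0854
finger_force: 0.0
```

Emit:
drive_tool(deltas=[[[0, 0, -1], [0, 0, 0], 1], [[0, 0, -1], [0, 0, 0], 1], [[0, 0, -1], [0, 0, 0], 1], [[0, 0, -1], [0, 0, 0], 1], [[0, 0, -1], [0, 0, 0], 1], [[0, 0, -1], [0, 0, 0], 1], [[0, 0, -1], [0, 0, 0], 1], [[0, 0, -1], [0, 0, 0], 1], [[0, 0, -1], [0, 0, 0], 1], [[0, 0, -1], [0, 0, 0], 1]])

```text
time_s: 2.15
position: [0.3599, -0.0575, 0.2511]
ee_rot: [-0.0, 0.687, 0.727, -0.0]
force: [-0.7, 0.1, 1.3]
width: 0.0853
finger_force: 0.0
```

Emit:
drive_tool(deltas=[[[0, 0, -1], [0, 0, 0], 1], [[0, 0, -1], [0, 0, 0], 1], [[0, 0, -1], [0, 0, 0], 1], [[0, 0, -1], [0, 0, 0], 1], [[0, 0, -1], [0, 0, 0], 1], [[0, 0, -1], [0, 0, 0], 1], [[0, 0, -1], [0, 0, 0], 1], [[0, 0, -1], [0, 0, 0], 1], [[0, 0, -1], [0, 0, 0], 1], [[0, 0, -1], [0, 0, 0], 1]])

```text
time_s: 3.15
position: [0.3599, -0.0575, 0.2511]
ee_rot: [-0.0, 0.157, 0.988, 0.0]
force: [0.4, 0.0, -0.1]
width: 0.0855
finger_force: 0.0
```

Run:
```python
from bench import arm, vision
import cv2
w=vision.capture("wrist")[:,:,::-1];cv2.imwrite("pics/w1.png",cv2.resize(w,(800,500),interpolation=cv2.INTER_CUBIC))
for n in("scene","top"): cv2.imwrite(f"pics/{n}1.png",vision.capture(n)[:,:,::-1])
```

```text
(no output)
```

View pics/w1.png

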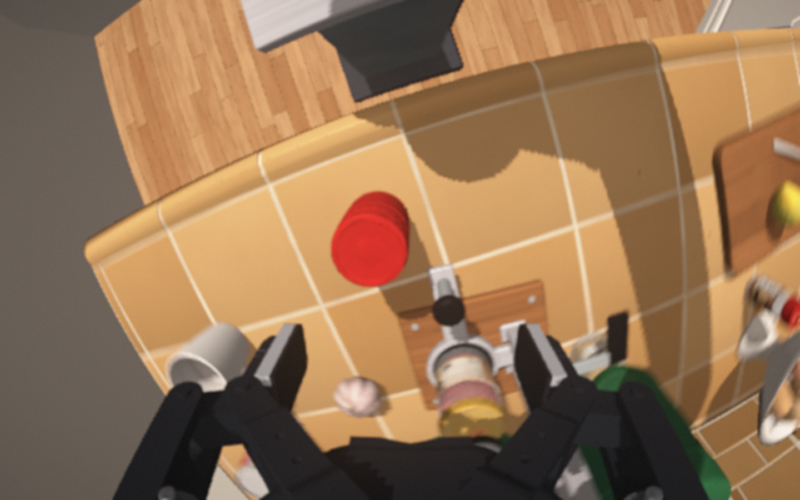

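Knob cap at (449,310), paddle at (618,338), red jar's top at (370,250), all in the enlarged wrist picture. The gap between knob and red jar looks sufficient.

Run:
```python
from h import *
np.set_printoptions(precision=4,suppress=True)
s=arm.read_state()
for n,x,y,z in[("knob",449,310,.098),("paddle",618,338,.088),("pad far end",610,364,.088),("pad near",625,314,.088),("redtop",370,250,.12),("basecorner",542,282,.02),("basecorner2",400,320,.02),("tabletop",466,363,.034)]:
    print(n,wray(x/1.25,y/1.25,z,s))
```

```text
knob [ 0.4408 -0.0493  0.098 ]
paddle [0.5417 0.1094 0.088 ]
pad far end [0.5729 0.0982 0.088 ]
pad near [0.5151 0.1194 0.088 ]
redtop [ 0.3611 -0.09    0.12  ]
basecorner [0.485  0.0534 0.02  ]
basecorner2 [ 0.4778 -0.1088  0.02  ]
tabletop [ 0.5488 -0.0536  0.034 ]
```

View pics/scene1.png

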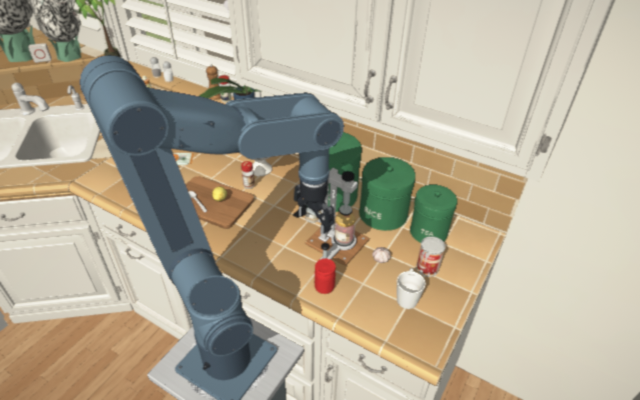

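Emit:
drive_tool(deltas=[[[0, 0, -0.8], [0, 0, 0], 1], [[0, 0, -0.8], [0, 0, 0], 1], [[0, 0, 0], [-0.79, 0.07, 0], 1], [[0, 0, 0], [-0.79, 0.07, 0], 1], [[0, 0, 0], [0, 0, 0.7], 1], [[0, 0, 0], [0, 0, 0.7], 1], [[0, 0, 0], [0, 0, 0.7], 1], [[0, 0, 0], [0, 0, 0.5], 1], [[0, 0, 0], [0, 0, 0], 1], [[0, 0, 0], [0, 0, 0], 1]])

```text
time_s: 4.3
position: [0.4395, -0.0607, 0.1216]
ee_rot: [-0.0, 0.065, 0.998, 0.0]
force: [0.1, -0.5, 0.7]
width: 0.0852
finger_force: 0.0
```

Run:
```python
from h import *
import cv2
s=arm.read_state();print(s["position"],s["ee_rot"])
w=vision.capture("wrist")[:,:,::-1];cv2.imwrite("pics/w2.png",cv2.resize(w[180:,150:500],(770,484),interpolation=cv2.INTER_CUBIC))
```

```text
[ 0.43950813 -0.06074942  0.12159869] [-3.27069463e-04  6.47346061e-02  9.97902454e-01  1.24945373e-04]
```

View pics/w2.png

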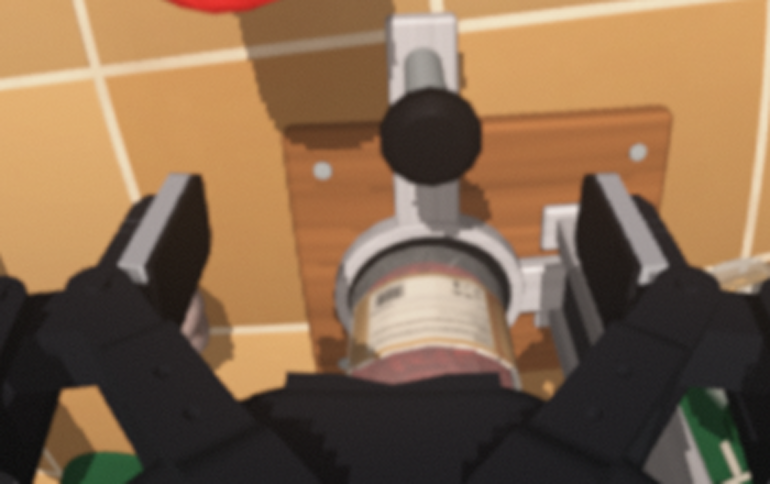

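The cap sits at (431,136) in the crop, a little right of midway between the fingers.

Run:
```python
from h import *
s=arm.read_state();k=wray(345.9,241.8,.098,s);print(k);d=k-s["position"]
print(q(s["ee_rot"]).inv().apply(np.r_[d[:2],.068-s["position"][2]])/.05)
```

```text
[ 0.44239568 -0.0509781   0.098     ]
[-0.01483227  0.20620613  1.08831043]
```

Emit:
drive_tool(deltas=[[[0, 0, 0], [-0.02, 0.2, 0], 1], [[0, 0, 0], [0, 0, 0.36], 1], [[0, 0, 0], [0, 0, 0.36], 1], [[0, 0, 0], [0, 0, 0.36], 1], [[0, 0, 0], [0, 0, 0], 0], [[0, 0, 0], [0, 0, 0], 0], [[0, 0, 0], [0, 0, 0], 0], [[0, 0, 0], [0, 0, 0], 0], [[0, 0, 0], [0, 0, 0], 0], [[0, 0, 0], [0, 0, 0], 0]])

```text
time_s: 5.35
position: [0.4427, -0.0503, 0.0687]
ee_rot: [0.001, 0.064, 0.998, 0.0]
force: [-0.5, 5.3, 7.7]
width: 0.0268
finger_force: 58.4
```

Emit:
drive_tool(deltas=[[[0, 0, 0], [0, 0, -0.01], 0], [[0, 0, 0], [0, 0, -0.02], 0], [[0, 0, 0], [0, 0, -0.02], 0], [[0, 0, 0], [0, 0, -0.02], 0], [[0, 0, 0], [0, 0, -0.02], 0], [[0, 0, 0], [0, 0, -0.02], 0], [[0, 0, 0], [0, 0, -0.02], 0], [[0, 0, 0], [0, 0, -0.02], 0], [[0, 0, 0], [0, 0, 0], 0], [[0, 0, 0], [0, 0, 0], 0]])

```text
time_s: 6.35
position: [0.4427, -0.0502, 0.0751]
ee_rot: [0.001, 0.064, 0.998, 0.001]
force: [5.2, 3.1, -6.5]
width: 0.0266
finger_force: 59.8
```

Emit:
drive_tool(deltas=[[[0, 0, 0], [0, 0, -0.02], 0], [[0, 0, 0], [0, 0, -0.02], 0], [[0, 0, 0], [0, 0, -0.02], 0], [[0, 0, 0], [0, 0, -0.02], 0], [[0, 0, 0], [0, 0, -0.02], 0], [[0, 0, 0], [0, 0, -0.02], 0], [[0, 0, 0], [0, 0, 0], 0], [[0, 0, 0], [0, 0, 0], 0], [[0, 0, 0], [0, 0, 0], 0], [[0, 0, 0], [0, 0, 0], 0]])

```text
time_s: 7.35
position: [0.4427, -0.0502, 0.0811]
ee_rot: [0.001, 0.064, 0.998, 0.001]
force: [4.5, 3.8, -6.1]
width: 0.0266
finger_force: 59.9
```

Run:
```python
from h import *
import cv2
s=arm.read_state();print(s["position"],s["force"])
a=vision.capture("scene")[:,:,::-1];b=cv2.imread("pics/scene1.png")
f=lambda i:cv2.resize(i[165:265,295:375],(400,500),interpolation=cv2.INTER_CUBIC)
cv2.imwrite("pics/c2.png",np.hstack([f(b),f(a)]))
```

```text
[ 0.44271686 -0.05023438  0.08110419] [ 4.54650837  3.80426832 -6.05712224]
```

View pics/c2.png

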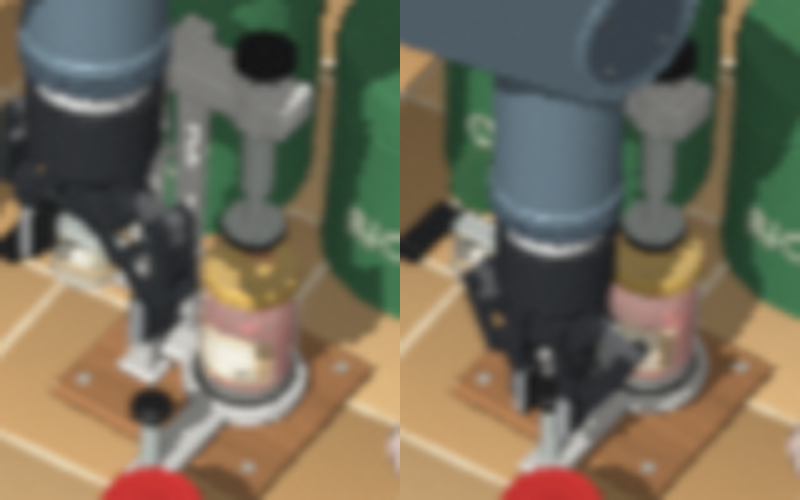

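The grip holds and the lid has risen. The pad still hangs above it, with its edge near (655,240) in the right half. The baseline is about -6.3 N; I'll go on in 6 mm clicks at the same tooth phase.

Emit:
drive_tool(deltas=[[[0, 0, 0], [0, 0, -0.02], 0], [[0, 0, 0], [0, 0, -0.02], 0], [[0, 0, 0], [0, 0, -0.02], 0], [[0, 0, 0], [0, 0, -0.02], 0], [[0, 0, 0], [0, 0, -0.02], 0], [[0, 0, 0], [0, 0, -0.02], 0], [[0, 0, 0], [0, 0, 0], 0], [[0, 0, 0], [0, 0, 0], 0], [[0, 0, 0], [0, 0, 0], 0], [[0, 0, 0], [0, 0, 0], 0]])

```text
time_s: 8.4
position: [0.4427, -0.0502, 0.0871]
ee_rot: [0.001, 0.064, 0.998, 0.001]
force: [5.2, 3.5, -6.5]
width: 0.0263
finger_force: 59.9
```

Run:
```python
from h import *
p=np.array([345.6,212.5])
from scipy.optimize import brentq
# height on the press axis whose projection has row v
c=vision.camera_info("scene");K=c["camera_matrix"]
for ax in([.549,-.066],[.548,-.064]):
  for z in(.134,.156,.166,.176,.186,.196):
    v=K@q(c["orientation"]).inv().apply(np.r_[ax,z]-c["position"]);print(z,(v[:2]/v[2]-[295,165])*5)
```

```text
0.134 [251.60247941 267.58997799]
0.156 [253.32397272 242.95328821]
0.166 [254.11714288 231.60204615]
0.176 [254.91710373 220.153621  ]
0.186 [255.72394285 208.60675935]
0.196 [256.53774933 196.96018614]
0.134 [248.16911646 267.35130603]
0.156 [249.85837977 242.71487354]
0.166 [250.63669904 231.36376549]
0.176 [251.42168118 219.9154854 ]
0.186 [252.21341211 208.36878011]
0.196 [253.01197923 196.72237485]
```

Emit:
drive_tool(deltas=[[[0, 0, 0], [0, 0, -0.02], 0], [[0, 0, 0], [0, 0, -0.02], 0], [[0, 0, 0], [0, 0, -0.02], 0], [[0, 0, 0], [0, 0, -0.02], 0], [[0, 0, 0], [0, 0, -0.02], 0], [[0, 0, 0], [0, 0, -0.02], 0], [[0, 0, 0], [0, 0, 0], 0], [[0, 0, 0], [0, 0, 0], 0], [[0, 0, 0], [0, 0, 0], 0], [[0, 0, 0], [0, 0, 0], 0]])

```text
time_s: 9.4
position: [0.4427, -0.0502, 0.0931]
ee_rot: [0.001, 0.064, 0.998, 0.001]
force: [4.6, 4.5, -6.1]
width: 0.0268
finger_force: 59.9
```

Emit:
drive_tool(deltas=[[[0, 0, 0], [0, 0, -0.02], 0], [[0, 0, 0], [0, 0, -0.02], 0], [[0, 0, 0], [0, 0, -0.02], 0], [[0, 0, 0], [0, 0, -0.02], 0], [[0, 0, 0], [0, 0, -0.02], 0], [[0, 0, 0], [0, 0, -0.02], 0], [[0, 0, 0], [0, 0, 0], 0], [[0, 0, 0], [0, 0, 0], 0], [[0, 0, 0], [0, 0, 0], 0], [[0, 0, 0], [0, 0, 0], 0]])

```text
time_s: 10.4
position: [0.4427, -0.0502, 0.0989]
ee_rot: [0.001, 0.064, 0.998, 0.001]
force: [4.6, 3.4, -9.2]
width: 0.0268
finger_force: 59.8
```

Emit:
drive_tool(deltas=[[[0, 0, 0], [0, 0, -0.02], 0], [[0, 0, 0], [0, 0, -0.02], 0], [[0, 0, 0], [0, 0, -0.02], 0], [[0, 0, 0], [0, 0, -0.02], 0], [[0, 0, 0], [0, 0, -0.02], 0], [[0, 0, 0], [0, 0, -0.02], 0], [[0, 0, 0], [0, 0, 0], 0], [[0, 0, 0], [0, 0, 0], 0], [[0, 0, 0], [0, 0, 0], 0], [[0, 0, 0], [0, 0, 0], 0]])

```text
time_s: 11.4
position: [0.4427, -0.0502, 0.1044]
ee_rot: [0.001, 0.064, 0.998, 0.001]
force: [6.9, 3.1, -13.1]
width: 0.0264
finger_force: 60.1
```

Emit:
drive_tool(deltas=[[[0, 0, 0], [0, 0, 0.01], 0], [[0, 0, 0], [0, 0, 0], 0], [[0, 0, 0], [0, 0, 0.01], 0], [[0, 0, 0], [0, 0, 0], 0], [[0, 0, 0], [0, 0, 0.01], 0], [[0, 0, 0], [0, 0, 0], 0], [[0, 0, 0], [0, 0, 0], 0], [[0, 0, 0], [0, 0, 0], 0], [[0, 0, 0], [0, 0, 0], 0], [[0, 0, 0], [0, 0, 0], 0]])

```text
time_s: 12.4
position: [0.4427, -0.0502, 0.1034]
ee_rot: [0.001, 0.064, 0.998, 0.001]
force: [5.8, 3.2, -8.8]
width: 0.0262
finger_force: 60.5
```

Emit:
drive_tool(deltas=[[[0, 0, 0], [0, 0, 0.01], 0], [[0, 0, 0], [0, 0, 0], 0], [[0, 0, 0], [0, 0, 0.01], 0], [[0, 0, 0], [0, 0, 0], 0], [[0, 0, 0], [0, 0, 0], 0], [[0, 0, 0], [0, 0, 0], 0], [[0, 0, 0], [0, 0, 0], 0], [[0, 0, 0], [0, 0, 0], 0], [[0, 0, 0], [0, 0, 0], 0], [[0, 0, 0], [0, 0, 0], 0]])

```text
time_s: 13.4
position: [0.4427, -0.0503, 0.103]
ee_rot: [0.001, 0.064, 0.998, 0.001]
force: [3.6, 3.5, -1.3]
width: 0.0265
finger_force: 61.1
```

The pawl caught at TCP z 0.103, which is the 34.5 mm tooth, and the pad bears with roughly 6–7 N. One click more would give 13 N or above, too close to 16. So I'll let go here.

Emit:
drive_tool(deltas=[[[0, 0, 0], [0, 0, 0], 1], [[0, 0, 0], [0, 0, 0], 1], [[0, 0, 0], [0, 0, 0], 1], [[0, 0, 0], [0, 0, 0], 1], [[0, 0, 0], [0, 0, -0.2], 1], [[0, 0, 0], [0, 0, -0.4], 1], [[0, 0, 0], [0, 0, -0.5], 1], [[0, 0, 0], [0, 0, -0.5], 1], [[0, 0, 0], [0, 0, -0.4], 1], [[0, 0, 0], [0, 0, 0], 1]])

```text
time_s: 14.4
position: [0.4435, -0.0517, 0.2057]
ee_rot: [0.003, 0.064, 0.998, -0.001]
force: [0.5, 0.8, -0.7]
width: 0.0855
finger_force: 0.0
```

Emit:
drive_tool(deltas=[[[0, 0, 0], [0, 0.5, 0], 0], [[0, 0, 0], [0, 0.5, 0], 0], [[0, 0, 0], [0, 0.5, 0], 0], [[0, 0, 0], [0, 0.5, 0], 0], [[0, 0, 0], [0, 0.5, 0], 0], [[0, 0, 0], [0, 0.5, 0], 0], [[0, 0, 0], [0, 0.3, 0], 0], [[0, 0, 0], [-0.4, 0, 0], 0], [[0, 0, 0], [-0.4, 0, 0], 0], [[0, 0, 0], [0, 0, 0], 0]])

```text
time_s: 15.4
position: [0.5039, 0.1074, 0.2016]
ee_rot: [0.0, 0.064, 0.998, -0.0]
force: [-1.2, -0.2, -0.3]
width: -0.0
finger_force: 0.0
```

Run:
```python
from h import *
import cv2
s=arm.read_state();print(s["position"],s["ee_rot"],s["force"])
w=vision.capture("wrist")[:,:,::-1];a=vision.capture("scene")[:,:,::-1]
f=cv2.resize(a[165:265,285:375],(360,400),interpolation=cv2.INTER_CUBIC)
cv2.imwrite("pics/w3.png",np.hstack([cv2.resize(w[150:,120:520],(640,400),interpolation=cv2.INTER_CUBIC)[:,100:540],f]))
```

```text
[0.50391306 0.10738163 0.20158435] [ 1.04828404e-04  6.39181478e-02  9.97955131e-01 -1.23324147e-04] [-1.24270496 -0.16120574 -0.26708861]
```

View pics/w3.png

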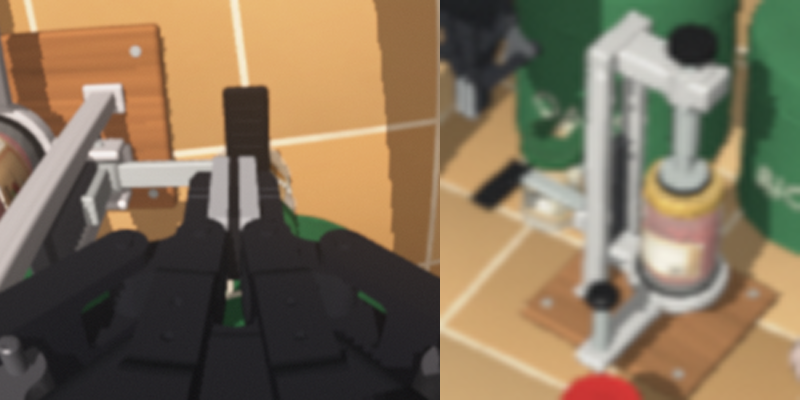

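The right panel shows the table raised with the pad on the lid, held by the pawl. In the left panel the paddle's near edge is centred at (245,88).

Run:
```python
from h import *
s=arm.read_state()
for x,y in((245,88),(247,150)):
    k=wray((x+100)/1.6+120,y/1.6+150,.088,s);print(k, q(s["ee_rot"]).inv().apply(k-s["position"])*1000)
```

```text
[0.51179543 0.11252499 0.088     ] [ -9.7548688    6.23942172 113.41571823]
[0.54995519 0.10914138 0.088     ] [-48.03427238   7.75437162 113.32788504]
```

Emit:
drive_tool(deltas=[[[0, 0, 0], [-0.35, 0.07, 0], 0], [[0, 0, 0], [-0.33, 0.06, 0], 0], [[0, 0, 0], [0, 0, 0.4], 0], [[0, 0, 0], [0, 0, 0.5], 0], [[0, 0, 0], [0, 0, 0.5], 0], [[0, 0, 0], [0, 0, 0.4], 0], [[0, 0, 0], [0, 0, 0.2], 0], [[0, 0, 0], [0, 0, 0.08], 0], [[0, 0, 0], [0, 0, 0], 0], [[0, 0, 0], [0, 0, 0], 0]])

```text
time_s: 16.5
position: [0.5375, 0.1097, 0.0993]
ee_rot: [0.001, 0.064, 0.998, 0.0]
force: [0.5, -0.1, -0.4]
width: -0.0001
finger_force: 0.0
```

Emit:
drive_tool(deltas=[[[0, 0, 0], [0, 0, 0.06], 0], [[0, 0, 0], [0, 0, 0.06], 0], [[0, 0, 0], [0, 0, 0.06], 0], [[0, 0, 0], [0, 0, 0.05], 0], [[0, 0, 0], [0, 0, 0.05], 0], [[0, 0, 0], [0, 0, 0.04], 0], [[0, 0, 0], [0, 0, 0.04], 0], [[0, 0, 0], [0, 0, 0], 0], [[0, 0, 0], [0, 0, 0], 0], [[0, 0, 0], [0, 0, 0], 0]])

```text
time_s: 17.5
position: [0.5369, 0.1097, 0.0803]
ee_rot: [-0.0, 0.064, 0.998, -0.0]
force: [-0.1, -0.7, 0.9]
width: 0.0003
finger_force: 0.4
```

Emit:
drive_tool(deltas=[[[0, 0, 0], [0, 0, 0.04], 0], [[0, 0, 0], [0, 0, 0.04], 0], [[0, 0, 0], [0, 0, 0.04], 0], [[0, 0, 0], [0, 0, 0.02], 0], [[0, 0, 0], [0, 0, 0], 0], [[0, 0, 0], [0, 0, 0], 0], [[0, 0, 0], [0, 0, 0], 0], [[0, 0, 0], [0, 0, 0], 0], [[0, 0, 0], [0, 0, 0], 0], [[0, 0, 0], [0, 0, 0], 0]])

```text
time_s: 18.5
position: [0.5369, 0.1098, 0.0733]
ee_rot: [-0.0, 0.064, 0.998, 0.0]
force: [-0.5, -0.7, 0.9]
width: -0.0001
finger_force: 0.5
```

Run:
```python
from h import *
import cv2
s=arm.read_state();print(s["position"],s["force"])
a=vision.capture("scene")[:,:,::-1]
cv2.imwrite("pics/s4.png",cv2.resize(a[155:275,275:395],(600,600),interpolation=cv2.INTER_CUBIC))
```

```text
[0.53691127 0.10975794 0.07332936] [-0.48281257 -0.71427071  0.85344516]
```

View pics/s4.png

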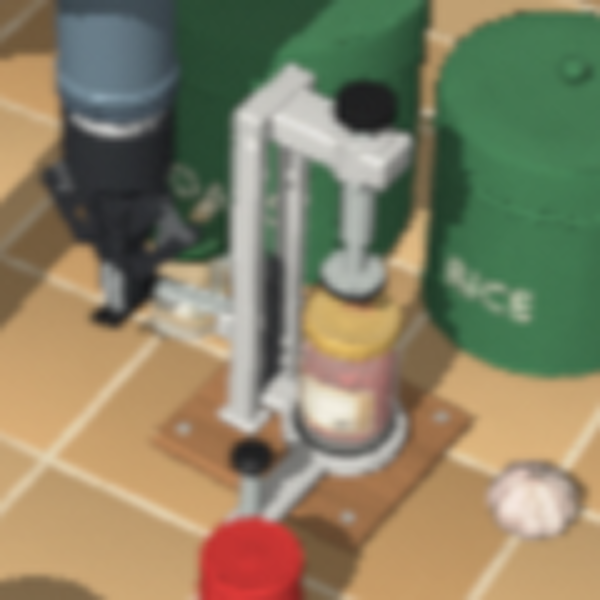

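The table is home: the knob is at full-image (325.4,246.0), against (325.2,245.8) at the start. The jar stands upright on it. Now I'll release the paddle and move clear.

Emit:
drive_tool(deltas=[[[0, 0, 0], [0, 0, 0], 0], [[0, 0, 0], [0, 0, 0], 0], [[0, 0, 0], [0, 0, -0.1], 0], [[0, 0, 0], [0, 0, -0.2], 0], [[0, 0, 0], [0, 0, -0.4], 0], [[0, 0, 0], [0, 0, -0.4], 0], [[0, 0, 0], [0, 0, -0.4], 0], [[0, 0, 0], [0, 0, -0.3], 0], [[0, 0, 0], [0, 0, 0], 0], [[0, 0, 0], [0, 0, 0], 0]])

```text
time_s: 19.55
position: [0.5369, 0.1098, 0.1636]
ee_rot: [0.0, 0.064, 0.998, 0.0]
force: [-0.7, 0.0, 0.6]
width: -0.0002
finger_force: 0.0
```

Run:
```python
from h import *
import cv2
s=arm.read_state();print(s["time_s"],s["position"],s["force"])
a=vision.capture("scene")[:,:,::-1];b=cv2.resize(a[155:275,275:395],(600,600),interpolation=cv2.INTER_CUBIC)
c=cv2.imread("pics/s4.png");d=cv2.absdiff(b,c)[400:,150:450];print(d.mean(),d.max())
print(arm.finish_job())
```

```text
19.55 [0.53694926 0.1097501  0.16364123] [-0.66464138  0.02785385  0.60373808]
2.013438888888889 10
the job is handed in; nothing more can be done
None
```

The job is handed in, with no verdict returned: the pad bore on the lid with an estimated 6–7 N (under the 10 N asked, since the next click risked the 16 N limit), the pawl alone held it for over 2 s, the pressed paddle let the table sink home with the jar upright, and the arm then moved clear.

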